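# Load, close and lock a sterilising cassette

### The job

Get the steel instrument cassette ready for the dry-heat oven: lay the haemostat flat inside it, slide the cover fully home, then swing the catch all the way across behind the cover so that it cannot slide open again. Leave the other things on the table where they are, and let go of everything.

Things in the scene. Friction and masses are not known exactly. Their poses are not given: they have to be found in the camera images.
- cassette: Low steel instrument case, 107 (x) x 213 (y) x 31.5 mm high, fixed to the table. Origin: centre of its underside, on the table; y is its long axis and the cover's line of travel, z up. Full-height wall at the +y end (inner face y = +104 mm); the wall at the -y end (inner face y = -104 mm) is only 24.5 mm high and the cover slides out over it
- bay_floor (a point): middle of the cassette's inside (x = y = 0), at the height on which instruments lie, z = 9.5 mm: the tops of three cross bars at cassette y = -76, -8 and +72 mm; the pierced floor between them is at z = 6.5 mm. Inside 208 mm long; side walls at x = +-50.5 mm, with ledges and rail lips (z = 24 to 31.5 mm) that leave 92 mm free between them
- cover (a joint): travel of the flat pierced cover (98 x 207.5 x 2.5 mm, sheet at z = 26 to 28.5 mm) in m: 0 = home against the +y end wall, trailing edge at cassette y = -104 mm; grows as it is drawn out towards -y, up to 0.155. Starts 0.142 to 0.155 out: the case is then open from above between y = 104 mm minus the travel and y = +104 mm. About 2 N of friction; stays where it is left
- cover_handle (a point): middle of the bar of the cover's bridge handle: a round bar 10 mm thick and about 55 mm long, lying across the cover (along the cassette's x), centre 50.5 mm above the table and 22 mm above the cover, 17 mm free under it. Moves with the cover: at cassette x = 0, y = 45 mm minus the cover's travel
- catch (a joint): angle of the swing catch about its upright pin, rad: 0 = bar along the cassette's -y, beside the cover (unlocked); grows clockwise seen from above; 1.57 = at its stop, bar along the cassette's -x across the -y end, just behind the home cover (locked). A cover that is not home bars its way (if only a few mm out, it is pushed on). Starts at -0.35 to 0.1; about 1 N at the knob; stays where left
- catch_knob (a point): grip point on the catch's round upright black knob: 14 mm diameter, on the axis of the knob, at 45 mm above the table; the knob rises from the bar's top (z = 30.5 mm) to z = 53 mm. It is 42 mm from the pin and moves with the catch
- catch_pivot (a point): axis of the catch's upright pin, at z = 30.5 mm, on a bracket on the +x side of the -y end (cassette x = 62, y = -113 mm). The flat catch bar is 12 mm wide and reaches 51 mm out from it, at z = 24.5 to 30.5 mm
- haemostat: ring-handled steel haemostat, closed, the only such tool lying loose on the table: 56 x 125 x 7 mm, 40 g. Origin: centre of its underside; lies flat, z up; y runs along it, rings at +y (56 mm wide at y = +47 mm), thin tip at y = -62 mm, tapering evenly: about 32 mm wide at the origin, sides 1 to 5 mm up. Can be gripped across (along x) near the origin
- kidney_dish: bystander: steel kidney dish with instruments in it, 95 x 202 x 34 mm, origin centre of underside
- gallipot: bystander: small round steel bowl, 79 mm across, 40 mm high, origin centre of underside
- pouch: bystander: flat sealed peel pouch, 190 (x) x 90 x 15 mm, origin centre of underside
- timer: bystander: small square timer with a knob on top, 62 x 62 x 44 mm, origin centre of underside
- marker: bystander: marker pen lying along its y, 18 x 130 x 19 mm, origin centre of underside

How it is judged:
On the way, in this order (a step that is already met when the one before it is completed fails the run):
1. the haemostat lies flat inside the cassette, released (x of haemostat in the frame of cassette between -0.04 and 0.04 m and y of haemostat in the frame of cassette between -0.055 and 0.055 m and z of haemostat in the frame of cassette between 0.003 and 0.016 m and angle between haemostat's own z axis and vertical below 0.15 rad and contact force between the fingers and haemostat below 0.05 N), for 0.2 s.
2. the cover is slid shut over the haemostat, to within 10 mm of home or better (value of joint cover below 0.01 m), for 0.2 s.
3. the catch is swung across behind the cover, which is home to within 5 mm (value of joint catch above 1.42 rad and value of joint cover below 0.005 m), for 0.2 s.
At the end, for the whole second after the job is handed in: The haemostat lies flat at rest inside the cassette, the cover is home to within 5 mm, the catch stands across behind it (at least 1.42 of its 1.57 rad), and nothing is held (all of step 1 and all of step 3 and linear speed of haemostat below 0.02 m/s); the robot touches nothing.
It fails at once if the kidney dish is moved more than 25 mm (distance of kidney_dish from where it was at the start of the episode above 0.025 m).
It fails at once if the gallipot is moved more than 25 mm (distance of gallipot from where it was at the start of the episode above 0.025 m).
It fails at once if the pouch is moved more than 25 mm (distance of pouch from where it was at the start of the episode above 0.025 m).
It fails at once if the timer is moved more than 25 mm (distance of timer from where it was at the start of the episode above 0.025 m).
It fails at once if the marker is moved more than 25 mm (distance of marker from where it was at the start of the episode above 0.025 m).
It also fails if it takes over 64 s, if anything falls off the work surface, if the arm or the gripper's body presses on something with over 40 N, if the wrist force passes 120 N, or if a joint passes its speed limit or range.

### The arm

A 6-joint arm with a two-finger parallel gripper is mounted at the origin on the work surface; the furniture and walls round the work are solid. World frame = base frame: x ahead of the robot, y to its left, z up, the work surface at z = 0. Lengths are in m, angles in rad, forces in N, time in s.
With the tool pointing down it reaches from about 0.275 to 0.85 m from the base axis. Payload 19 kg.
Tool frame: the origin (TCP) lies between the finger pads; the fingertips stand 14 mm ahead of it and the grasp point (between the pads) lies 5 mm behind it; z points along the fingers, y is the direction in which the jaws open and shut (so a half turn about z gives the same grasp; the last joint's range is limited). The gripper opens to 85 mm and grips with 20 to 120 N. Pads are 22 mm wide; open, the fingers measure 114 mm over their backs; the gripper's body (76 mm by 85 mm) begins 54 mm behind the grasp point. The pads swing forward as they close: fully open they stand 13 mm farther back than shut.
Start: joints at [-1.457, 0.15, 1.437, -0, 1.554, -0.134], TCP at [0.141, -0.557, 0.245] pointing down, gripper open.
Joint ranges: [-2.8, 2.8], [-0.68, 2.1], [0.12, 2.68], [-1.39, 4.53], [0.16, 2.79], [-2.81, 2.81]. Speed limits (rad/s): [1.89, 1.89, 2.22, 3.01, 3.01, 3.01].

### API

Orientations are given as a 3x3 rotation matrix whose columns are the frame's x, y, z axes.
In Python, from workcell import * gives the robot as it stands.
- The arm moves only by the tool drive_tool, never from a script. Its argument "targets" is one flat list of numbers, 5 for each row, row after row: the finger opening in cm, from 0 to 8.54, then the shift along the tool's x, y, z in cm, then the turn about the tool's z in rad. A call has 1 to 5 rows; each row is the pose to reach, as a shift and turn from the pose measured when the call began, along the tool's axes at that moment; what a row does not reach only later rows make up. A row lasts 1/12 s, in which the tool goes at most 41.7 mm and 7.16 degrees, less where a joint would pass 70% of its speed; a pose out of reach is approached as far as the arm can. A call with a gripper value outside its range is refused whole. The fingers move at their own pace and stop on an object; the grip force is fixed at half the most. Time passes only in rows, so rows that repeat a pose let the fingers close. It gives the time, the measured TCP pose, the force and the opening at its end, in the units of the state.
- read_state(): the state, without advancing time (a new reading comes with each control period).
- snapshot(name): name is "scene" or "top" or "wrist"; returns a dict with "color" (420x560x3 uint8, red, green, blue), "depth" (420x560 float32, m along the optical axis (not along the pixel's ray), 0 where there is no reading), "fov_y" (degrees; the focal length in pixels is half the picture's height over the tangent of half this angle, whatever the lens; pixels are square), "cx", "cy" (the principal point, pixels), "dist_coeffs" ([k1, k2, p1, p2, k3] as OpenCV has them; the pictures are not rectified), "R" (3x3) and "t" (3): a world point X has camera coordinates R X + t. Camera axes: x right, y down, z forward; pixel columns grow to the right and rows downward; lengths in m; the calibration is good to about 2 mm. A picture is of the moment at which its call begins.
- close_job(): hands the job in, once; it reports no verdict.
Trained networks look in a picture, given as the dict that the camera call returned (one of the last four; its "shot" number tells which), for a name from the list of things; names that differ only in an ending like _2 or _b are one class to them, and where a whole thing is asked for, a point or a joint stands for the part that bears it (a point fixed in the world has none). Each returns a list of dicts, best first, with "conf" (0 to 1); they miss things now and then, are a little off and sometimes report something else, mostly with a low value. They report only what shows in the picture. A call takes as long as a camera call.
- trace(picture, query): "mask" (420x560 bool, what is visible of it) and "location" ([column, row] in pixels, amid what is visible of it).
The state is a dict: "clock": time; "joint_positions": joint angles; "joint_vel": joint speeds; "tau": joint torques, N m; "tool_pos": TCP position; "tool_rot": TCP orientation; "force": force on the tool from outside, world axes, zero at the start; "wrist_torque": the same for the moment, N m; "finger_gap": finger opening in m.
Only numpy, scipy, OpenCV 4.12 (cv2) and the standard library are available. Lean on these libraries where they do the work, as an engineer would, in place of code of your own. Each camera call takes 0.05 s, during which the arm holds its last target.

## Working session

There is one attempt and no reset: what is moved stays moved. The work goes in short steps, Python scripts to look and compute and a tool call to move; the robot and the scene stay as the last step left them, time stands still between calls to the robot, and variables do not carry over. Pictures are saved under pics/ and viewed, and the job is handed in when it is done.

Besides the shell and the picture viewer there is one more tool, called after "Call:" in YAML: its name, and indented under it one key for each argument. drive_tool: Moves the arm, as the interface text tells. Its arguments: {"type":"object","properties":{"targets":{"type":"array"}},"required":["targets"]}

```bash
ls; mkdir -p pics; cat > h.py <<'E'
from workcell import *
import numpy as np, cv2
def K(p):
    f=210/np.tan(np.radians(p["fov_y"])/2)
    return np.array([[f,0,p["cx"]],[0,f,p["cy"]],[0,0,1.]])
def cloud(p,mask):
    v,u=np.nonzero(mask&(p["depth"]>0))
    d=p["depth"][v,u]
    uv=cv2.undistortPoints(np.stack([u,v],1).astype(float).reshape(-1,1,2),K(p),np.array(p["dist_coeffs"],float)).reshape(-1,2)
    X=np.c_[uv*d[:,None],d]
    return (X-np.array(p["t"]))@np.array(p["R"])
def save(p,n): cv2.imwrite("pics/"+n+".png",p["color"][:,:,::-1])
def proj(p,X):
    X=np.asarray(X,float).reshape(-1,3)
    r,_=cv2.Rodrigues(np.array(p["R"],float))
    return cv2.projectPoints(X,r,np.array(p["t"],float),K(p),np.array(p["dist_coeffs"],float))[0].reshape(-1,2)
def pix2plane(p,uv,z):
    uv=np.asarray(uv,float).reshape(-1,1,2)
    n=cv2.undistortPoints(uv,K(p),np.array(p["dist_coeffs"],float)).reshape(-1,2)
    R=np.array(p["R"]);t=np.array(p["t"])
    d=np.c_[n,np.ones(len(n))]@R; c=-R.T@t
    return c+d*((z-c[2])/d[:,2])[:,None]
E
python3 - <<'E'
from h import *
s=read_state(); print(s)
t=snapshot("top"); save(t,"top0"); w=snapshot("scene"); save(w,"scene0")
np.save("top0.npy",t,allow_pickle=True)
for q in ["cassette","cover","cover_handle","catch","catch_knob","haemostat","kidney_dish","gallipot","pouch","timer","marker"]:
    for r in trace(t,q)[:2]:
        c=cloud(t,r["mask"]); print(q,round(r["conf"],2),np.round(r["location"]),r["mask"].sum(),np.round(np.median(c,0),3) if len(c) else None, np.round(c.min(0),3),np.round(c.max(0),3))
E
```

```text
pics
{'clock': 0.0, 'joint_positions': array([-1.45702252e+00,  1.50938556e-01,  1.43804452e+00,  4.38066380e-05,
        1.55379041e+00, -1.34006039e-01]), 'joint_vel': array([-0.00043461, -0.00125129, -0.00070408, -0.00027677,  0.00095229,
        0.00096807]), 'tau': array([ 1.70291078e-03, -7.13046670e+01, -5.70868707e+01, -1.22912643e-04,
        8.92679760e-03, -1.06359366e-04]), 'tool_pos': array([ 0.14098372, -0.55720546,  0.24469576]), 'tool_rot': array([[ 9.69459506e-01,  2.45251420e-01, -9.05415797e-05],
       [ 2.45251354e-01, -9.69458811e-01,  1.17817547e-03],
       [ 2.01172875e-04, -1.16439885e-03, -9.99999302e-01]]), 'force': array([-0.04568852, -0.14860336,  0.56520333]), 'wrist_torque': array([ 0.00709617, -0.0104029 ,  0.01629153]), 'finger_gap': 0.08538046422004161}
cassette 0.64 [333. 203.] 7149 [ 0.504 -0.172  0.028] [ 0.315 -0.26  -0.189] [ 0.749 -0.095  0.06 ]
cover 0.65 [337. 238.] 3832 [ 0.428 -0.182  0.029] [ 0.317 -0.249 -0.004] [ 0.538 -0.124  0.06 ]
cover_handle 0.95 [341. 240.] 3552 [ 0.427 -0.181  0.029] [ 0.318 -0.247 -0.004] [ 0.538 -0.124  0.06 ]

[... 276 characters left out ...]
467 -0.236  0.056]
haemostat 0.58 [414. 178.] 387 [ 0.56  -0.347  0.004] [ 0.518 -0.381 -0.003] [ 0.64  -0.325  0.011]
kidney_dish 0.78 [198. 144.] 3166 [0.643 0.113 0.006] [ 0.586  0.011 -0.805] [0.932 0.211 0.04 ]
kidney_dish 0.69 [337. 238.] 3289 [ 0.432 -0.182  0.029] [ 0.318 -0.247 -0.004] [ 0.533 -0.124  0.06 ]
gallipot 0.67 [232. 173.] 1098 [0.571 0.041 0.012] [ 0.528 -0.001 -0.002] [0.605 0.084 0.045]
gallipot 0.56 [336. 202.] 6854 [ 0.504 -0.174  0.028] [ 0.319 -0.262 -0.145] [ 0.741 -0.097  0.06 ]
pouch 0.76 [170. 226.] 3562 [0.461 0.18  0.013] [ 0.366  0.136 -0.003] [0.558 0.23  0.022]
marker 0.87 [412. 268.] 454 [ 0.356 -0.331  0.016] [ 0.3   -0.369 -0.002] [ 0.408 -0.29   0.024]
```

```bash
python3 - <<'E'
import cv2
a=cv2.imread("pics/top0.png"); c=a[90:330,270:470]; cv2.imwrite("pics/top0z.png",cv2.resize(c,None,fx=2.5*1,fy=2.5,interpolation=cv2.INTER_CUBIC))
E
```

```text
(no output)
```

View pics/top0.png

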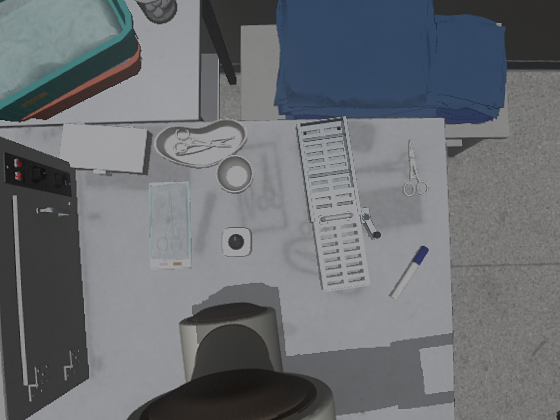

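View pics/top0z.png

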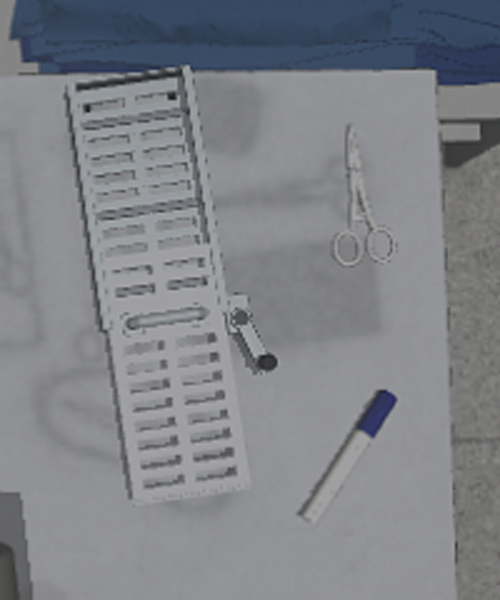

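View pics/scene0.png

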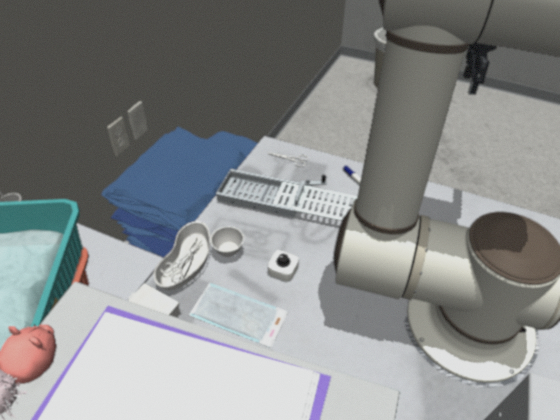

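The top view shows the cassette running nearly along world x, with the cover drawn out towards the robot. Its handle is at about (336,217), and the catch is on the right with its knob at about (375,234). The haemostat is at about (414,170) with its rings towards the robot, and the marker is at about (410,272). Next I'll fit the poses.

```bash
cat >> h.py <<'E'
def go(pos,yaw=None,s=None):
    """yaw: world angle of tool x axis"""
    s=s or read_state(); R=s["tool_rot"]; d=R.T@(np.array(pos)-s["tool_pos"])
    cur=np.arctan2(R[1,0],R[0,0]); 
    tr=0 if yaw is None else -(yaw-cur)
    print("shift cm",np.round(d*100,2),"turn",round(tr,3),"cur",np.round(s["tool_pos"],4),"yaw",round(cur,3),"t",round(s["clock"],2))
E
python3 - <<'E'
from h import *
t=np.load("top0.npy",allow_pickle=True).item()
print("top cam pos",-np.array(t["R"]).T@np.array(t["t"]),K(t))
w=snapshot("wrist"); save(w,"w0"); s=read_state()
R=s["tool_rot"]; print("wrist cam in tool", R.T@(-np.array(w["R"]).T@np.array(w["t"])-s["tool_pos"]),"\n",np.array(w["R"])@R, K(w))
m=trace(t,"haemostat")  if 0 else None
# color-free estimate from points
full=np.ones((420,560),bool)
pts=cloud(t,full)
# cassette region
sel=(pts[:,2]>0.02)&(pts[:,2]<0.04)&(pts[:,1]<-0.08)&(pts[:,1]>-0.28)&(pts[:,0]>0.28)&(pts[:,0]<0.76)
r=cv2.minAreaRect(pts[sel][:,:2].astype(np.float32)); print(r)
# handle
h=pts[(pts[:,2]>0.045)&(pts[:,2]<0.065)&(pts[:,1]<-0.08)&(pts[:,1]>-0.29)&(pts[:,0]>0.28)&(pts[:,0]<0.65)]
print(len(h),h.mean(0)); print(np.round(h,3)[:200:3])
E
```

```text
top cam pos [ 0.41525365 -0.086343    0.9679763 ] [[448.12019784   0.         283.78368925]
 [  0.         448.12019784 210.46064156]
 [  0.           0.           1.        ]]
wrist cam in tool [ 0.0767677  -0.00045893 -0.12852199] 
 [[ 1.61537216e-05  9.99999474e-01 -1.02598427e-03]
 [-9.52877398e-01 -2.95845641e-04 -3.03355529e-01]
 [-3.03355673e-01  9.82537545e-04  9.52876892e-01]] [[324.38642374   0.         280.51384106]
 [  0.         324.38642374 210.92801423]
 [  0.           0.           1.        ]]
((0.5041579008102417, -0.1828424632549286), (0.36361825466156006, 0.13223694264888763), 9.11378002166748)
192 [ 0.46363003 -0.19086131  0.05399725]
[[ 0.479 -0.192  0.051]
 [ 0.478 -0.198  0.054]
 [ 0.478 -0.205  0.05 ]
 [ 0.477 -0.182  0.052]
 [ 0.476 -0.188  0.054]
 [ 0.476 -0.193  0.059]
 [ 0.476 -0.2    0.058]
 [ 0.476 -0.207  0.048]
 [ 0.475 -0.168  0.052]
 [ 0.474 -0.173  0.057]
 [ 0.474 -0.179  0.057]
 [ 0.474 -0.185  0.06 ]
 [ 0.474 -0.192  0.056]
 [ 0.474 -0.198  0.056]
 [ 0.474 -0.205  0.048]
 [ 0.473 -0.153  0.049]
 [ 0.473 -0.159  0.054]
 [ 0.472 -0.165  0.056]
 [ 0
[... 400 characters left out ...]
48]
 [ 0.469 -0.149  0.058]
 [ 0.469 -0.155  0.055]
 [ 0.468 -0.161  0.056]
 [ 0.468 -0.167  0.058]
 [ 0.468 -0.173  0.055]
 [ 0.468 -0.179  0.056]
 [ 0.468 -0.186  0.049]
 [ 0.467 -0.143  0.047]
 [ 0.466 -0.149  0.058]
 [ 0.467 -0.155  0.055]
 [ 0.466 -0.161  0.056]
 [ 0.466 -0.167  0.054]
 [ 0.466 -0.173  0.054]
 [ 0.465 -0.145  0.052]
 [ 0.465 -0.151  0.051]
 [ 0.465 -0.157  0.053]
 [ 0.463 -0.147  0.047]
 [ 0.439 -0.256  0.054]
 [ 0.437 -0.251  0.05 ]
 [ 0.437 -0.256  0.053]
 [ 0.436 -0.263  0.052]
 [ 0.435 -0.254  0.053]
 [ 0.434 -0.26   0.054]
 [ 0.433 -0.252  0.053]
 [ 0.432 -0.258  0.053]
 [ 0.431 -0.25   0.053]
 [ 0.43  -0.256  0.053]
 [ 0.43  -0.262  0.053]
 [ 0.428 -0.256  0.053]]
```

View pics/w0.png

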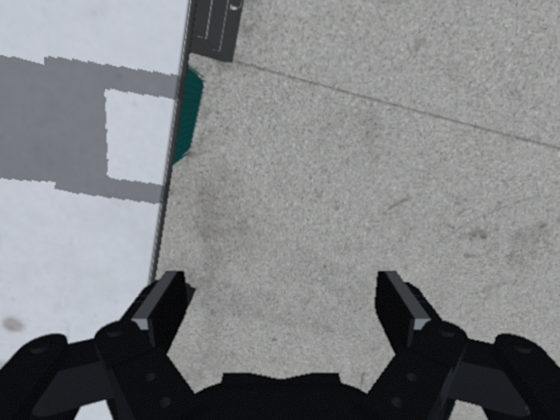

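```bash
python3 - <<'E'
from h import *
go([0.57,-0.26,0.26],0.15)
E
```

```text
shift cm [ 48.88 -18.31  -1.47] turn 0.098 cur [ 0.141  -0.5574  0.2453] yaw 0.248 t 0.7
```

Call:
drive_tool:
  targets: [5,10,-4,-0.5,0.02,5,20,-7.5,-1,0.04,5,30,-11,-1.5,0.06,5,40,-15,-1.5,0.1,5,48.9,-18.3,-1.5,0.1]

```text
clock: 1.12
tool_pos: [0.3132, -0.4374, 0.2536]
tool_rot: [[0.99, 0.144, 0.0], [0.144, -0.99, -0.0], [0.0, 0.0, -1.0]]
force: [0.2, -0.3, -0.4]
finger_gap: 0.0502
```

```bash
python3 - <<'E'
from h import *
go([0.57,-0.26,0.26],0.15)
E
```

```text
shift cm [ 27.97 -13.85  -0.64] turn -0.005 cur [ 0.3132 -0.4374  0.2536] yaw 0.145 t 1.12
```

Call:
drive_tool:
  targets: [5,28,-13.8,-0.6,0,5,28,-13.8,-0.6,0,5,28,-13.8,-0.6,0,5,28,-13.8,-0.6,0,5,28,-13.8,-0.6,0]

```text
clock: 1.53
tool_pos: [0.4849, -0.3188, 0.2578]
tool_rot: [[0.99, 0.144, 0.001], [0.144, -0.99, -0.001], [0.001, 0.001, -1.0]]
force: [0.2, -0.4, -0.2]
finger_gap: 0.0496
```

Call:
drive_tool:
  targets: [5,9,-4.4,-0.2,0,5,9,-4.4,-0.2,0,5,9,-4.4,-0.2,0,5,9,-4.4,-0.2,0]

```text
clock: 1.87
tool_pos: [0.5704, -0.2594, 0.2592]
tool_rot: [[0.989, 0.148, 0.001], [0.148, -0.989, 0.0], [0.001, -0.0, -1.0]]
force: [-0.2, 0.9, 0.4]
finger_gap: 0.0499
```

```bash
python3 - <<'E'
from h import *
go([0.57,-0.26,0.26],0.15)
w=snapshot("wrist"); save(w,"w1"); np.save("w1.npy",w,allow_pickle=True)
ms={}
for q in ["haemostat","catch_knob","catch","cover_handle","cassette"]:
    for r in trace(w,q)[:2]:
        c=cloud(w,r["mask"]); ms.setdefault(q,r["mask"]); print(q,round(r["conf"],2),np.round(r["location"]),r["mask"].sum(),np.round(np.median(c,0),3) if len(c) else None)
np.save("m1.npy",ms,allow_pickle=True)
E
```

```text
shift cm [-0.05  0.05 -0.08] turn -0.001 cur [ 0.5704 -0.2594  0.2592] yaw 0.149 t 1.87
haemostat 0.7 [354. 185.] 985 [ 0.571 -0.347  0.004]
catch_knob 0.91 [259. 281.] 507 [ 0.44  -0.254  0.031]
catch 0.98 [257. 282.] 418 [ 0.441 -0.254  0.031]
cover_handle 0.76 [203. 252.] 6578 [ 0.472 -0.18   0.028]
cassette 0.82 [200. 177.] 20064 [ 0.557 -0.165  0.023]
```

View pics/w1.png

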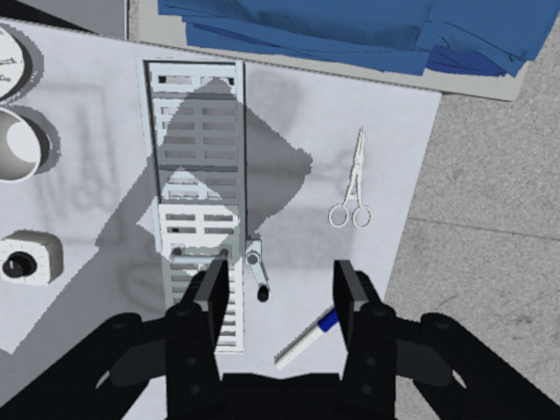

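```bash
python3 - <<'E'
from h import *
w=np.load("w1.npy",allow_pickle=True).item(); ms=np.load("m1.npy",allow_pickle=True).item()
c=w["color"]
cv2.imwrite("pics/w1h.png",cv2.resize(c[110:240,300:400,::-1],None,fx=4,fy=4,interpolation=cv2.INTER_CUBIC))
o=c[50:330,120:290,::-1].copy()
cv2.imwrite("pics/w1c.png",cv2.resize(o,None,fx=2.1,fy=2.1,interpolation=cv2.INTER_CUBIC))
m=ms["haemostat"].astype(np.uint8)
v,u=np.nonzero(m); P=pix2plane(w,np.c_[u,v],0.004)[:,:2]
r=cv2.minAreaRect(P.astype(np.float32)); print(r); print(np.round(cv2.boxPoints(r),4))
cl=cloud(w,ms["cassette"])
# top surfaces rails z 28-34
s=(cl[:,2]>0.027)&(cl[:,2]<0.036); r=cv2.minAreaRect(cl[s][:,:2].astype(np.float32)); print(r,np.round(cv2.boxPoints(r),4))
k=cloud(w,ms["catch_knob"]); k=k[k[:,2]>0.046]; print("knob",k.mean(0),np.ptp(k,axis=0),len(k))
h=cloud(w,ms["cover_handle"]); h=h[(h[:,2]>0.046)&(h[:,2]<.062)&(h[:,1]>-.23)]; print("handle",h.mean(0),h.min(0),h.max(0),len(h))
E
```

```text
((0.5745280385017395, -0.35531866550445557), (0.046271998435258865, 0.12256015092134476), 81.0894546508789)
[[ 0.5104 -0.3687]
 [ 0.6315 -0.3877]
 [ 0.6387 -0.342 ]
 [ 0.5176 -0.323 ]]
((0.5023248791694641, -0.18625713884830475), (0.3635079860687256, 0.1328529566526413), 9.56491470336914) [[ 0.3121 -0.151 ]
 [ 0.3341 -0.282 ]
 [ 0.6926 -0.2216]
 [ 0.6705 -0.0906]]
knob [ 0.43290691 -0.25843579  0.05175685] [0.01404809 0.01355542 0.00798905] 121
handle [ 0.4709971  -0.17609952  0.05336036] [ 0.46248076 -0.20923071  0.0462901 ] [ 0.47865763 -0.14697022  0.05787079] 426
```

View pics/w1h.png

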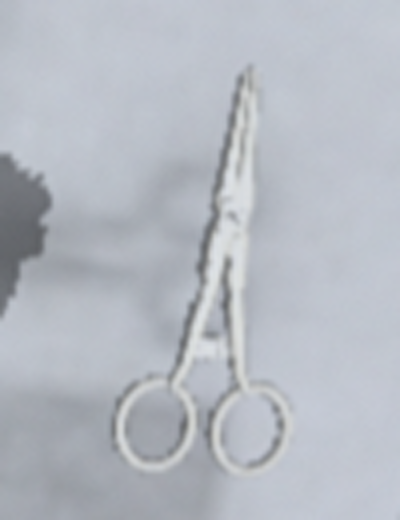

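View pics/w1c.png

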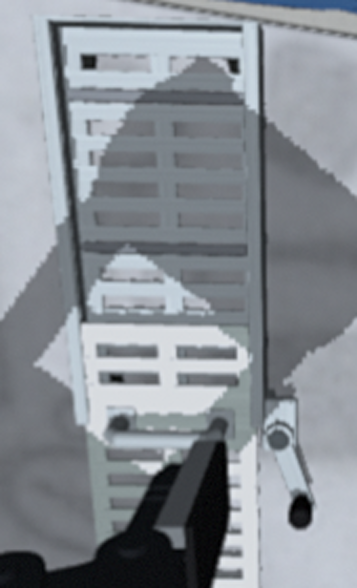

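```bash
python3 - <<'E'
from h import *
w=np.load("w1.npy",allow_pickle=True).item()
print("haemo",np.round(pix2plane(w,[[362.5,127],[328.3,215],[373.3,216.3],[338,228],[361.3,229]],0.004),4))
C=pix2plane(w,[[136.7,58.6],[244.8,60.5],[244.8,240],[158,245]],0.0315); print("cass",np.round(C,4))
print(np.degrees(np.arctan2(*(C[0]-C[1])[[1,0]])), np.degrees(np.arctan2(*(C[1]-C[2])[[1,0]])),np.degrees(np.arctan2(*(C[0]-C[3])[[1,0]])),np.linalg.norm(C[0]-C[1]))
cv=pix2plane(w,[[158,205],[238,204],[170,250],[227,250]],0.0285); print("cover lead edge",cv[:2])
print("pin", pix2plane(w,[[253,259]],0.034))
E
```

```text
haemo [[ 0.6392 -0.344   0.004 ]
 [ 0.5292 -0.3258  0.004 ]
 [ 0.5358 -0.3815  0.004 ]
 [ 0.5141 -0.3412  0.004 ]
 [ 0.5171 -0.3705  0.004 ]]
cass [[ 0.6703 -0.0999  0.0315]
 [ 0.6851 -0.2061  0.0315]
 [ 0.4923 -0.2283  0.0315]
 [ 0.4709 -0.1272  0.0315]]
97.91732204733408 6.554685175881554 7.8044879490280055 0.10726564572729222
cover lead edge [[ 0.51964397 -0.12437656  0.0285    ]
 [ 0.53444377 -0.21516782  0.0285    ]]
pin [[ 0.47039291 -0.24096328  0.034     ]]
```

```bash
python3 - <<'E'
from h import *
for f in ["w1","top0"]:
    w=np.load(f+".npy",allow_pickle=True).item()
    p=cloud(w,np.ones((420,560),bool))
    p=p[(p[:,2]>0.0235)&(p[:,2]<0.04)&(p[:,0]>.5)&(p[:,0]<.70)&(p[:,1]<-.08)&(p[:,1]>-.25)]
    a=np.radians(8); 
    for it in range(4):
        y=np.array([np.cos(a),np.sin(a)]); x=np.array([np.sin(a),-np.cos(a)])
        Y=p[:,:2]@y; X=p[:,:2]@x
        b=np.arange(.50,np.percentile(Y,99)-.012,.006); mid=[]
        for q in b:
            m=(Y>q)&(Y<q+.006); mid.append((X[m].min(),X[m].max()))
        mid=np.array(mid); 
        s1=np.polyfit(b,mid[:,0],1); s2=np.polyfit(b,mid[:,1],1)
        a-= np.arctan((s1[0]+s2[0])/2)
    bx=np.arange(X.min()+.015,X.max()-.015,.006); e=[Y[(X>q)&(X<q+.006)].max() for q in bx]
    se=np.polyfit(bx,e,1)
    print(f,"a",np.degrees(a),"slopes",s1[0],s2[0],"width",np.median(mid[:,1]-mid[:,0]),"Xc",np.median(mid.mean(1)),"Yend",np.median(e),"end slope",se[0])
    Xc=np.median(mid.mean(1)); Ye=np.median(e)
    O=x*Xc+y*(Ye-.1065); print("origin",O)
    for n,q in dict(handle=(.4712,-.176),knob=(.4329,-.2584)).items():
        d=np.array(q)-O; print(n,"in cassette",d@x,d@y)
E
```

```text
w1 a 7.247360167484674 slopes 0.0008587129410683404 -0.0008586929208764968 width 0.10706400566287796 Xc 0.23510275456609342 Yend 0.6542447507433775 end slope -0.0042707419552662764
origin [ 0.57302767 -0.16412467]
handle in cassette -0.0010654379996948814 -0.10251225591129606
knob in cassette 0.07584457839877208 -0.1509012978277005
top0 a 7.242818349633122 slopes -0.0013360826096368394 0.0013360864428109583 width 0.10618438315454112 Xc 0.23294026171000776 Yend 0.6567544175173773 end slope 0.00320001189614793
origin [ 0.57523166 -0.16170845]
handle in cassette 0.0010617570820732965 -0.10500337012812007
knob in cassette 0.0779756094141372 -0.15338631463795196
```

```bash
python3 - <<'E'
from h import *
w=np.load("w1.npy",allow_pickle=True).item(); s=read_state()
p=cloud(w,np.ones((420,560),bool)); q=(p-s["tool_pos"])@s["tool_rot"]
m=(abs(q[:,0])<.03)&(abs(q[:,1])<.06)&(q[:,2]<.06)&(q[:,2]>-.05); q=q[m]
for sgn in (1,-1):
    z=q[q[:,1]*sgn>0]; print(sgn,z[:,2].max(),np.percentile(z[:,2],99),"tip y range",z[z[:,2]>z[:,2].max()-.01][:,:2].min(0),z[z[:,2]>z[:,2].max()-.01][:,:2].max(0))
go([0.577,-0.350,0.06],0.108)
E
```

```text
1 0.012601189719605908 0.007264370837940866 tip y range [-0.00727167  0.02130095] [0.01506453 0.03370104]
-1 0.012216829430945543 0.007234729178065456 tip y range [-0.00800458 -0.04087626] [ 0.01492812 -0.02811994]
shift cm [-0.25  8.72 20.01] turn 0.035 cur [ 0.5669 -0.2631  0.26  ] yaw 0.143 t 2.17
```

Call:
drive_tool:
  targets: [5.4,-0.1,3,4,0.02,5.4,-0.2,6,8,0.035,5.4,-0.25,8.7,12,0.035,5.4,-0.25,8.7,16,0.035,5.4,-0.25,8.7,18,0.035]

```text
clock: 2.58
tool_pos: [0.5759, -0.3522, 0.0785]
tool_rot: [[0.994, 0.106, 0.001], [0.106, -0.994, -0.002], [0.001, 0.002, -1.0]]
force: [1.0, -0.1, -0.8]
finger_gap: 0.0537
```

```bash
python3 - <<'E'
from h import *
w=snapshot("wrist"); save(w,"w2")
go([0.577,-0.350,0.022],0.108)
print(proj(w,[[0.577,-.35,.004],[.6392,-.344,.004]]))
E
```

```text
shift cm [0.4  0.04 4.79] turn -0.002 cur [ 0.5733 -0.3502  0.0699] yaw 0.106 t 2.63
[[277.40335072 226.41094313]
 [278.08709453 129.91017561]]
```

View pics/w2.png

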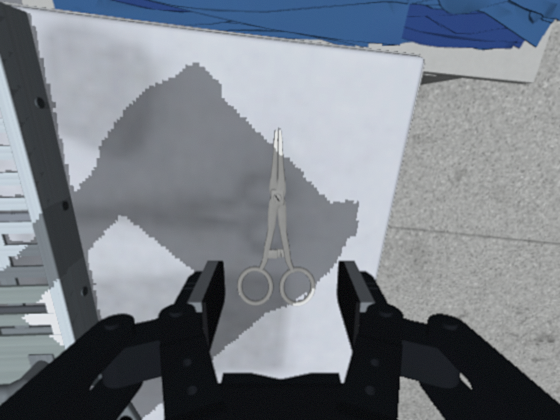

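The haemostat is lined up between the jaws, with its tip at (278,128) and its rings centred at (276,287). I'll descend.

Call:
drive_tool:
  targets: [5,0.4,-0.05,1.5,0,5,0.4,-0.05,3,0,5,0.4,-0.05,4.2,0,5,0.4,-0.05,4.8,0,5,0.4,-0.05,4.8,0]

```text
clock: 3.05
tool_pos: [0.5765, -0.349, 0.0217]
tool_rot: [[0.994, 0.105, -0.008], [0.105, -0.994, 0.005], [-0.007, -0.006, -1.0]]
force: [-0.4, 0.1, -0.0]
finger_gap: 0.0499
```

Call:
drive_tool:
  targets: [5,0,0,0,0,5,0,0,0,0]

```text
clock: 3.22
tool_pos: [0.5769, -0.3494, 0.0231]
tool_rot: [[0.994, 0.105, -0.006], [0.105, -0.994, 0.004], [-0.006, -0.005, -1.0]]
force: [0.2, 0.3, 0.2]
finger_gap: 0.0503
```

Call:
drive_tool:
  targets: [5,0,0,0.3,0,5,0,0,0.6,0,5,0,0,0.6,0,5,0,0,0.6,0]

```text
clock: 3.55
tool_pos: [0.5769, -0.3493, 0.0171]
tool_rot: [[0.994, 0.105, -0.006], [0.105, -0.994, 0.004], [-0.006, -0.005, -1.0]]
force: [-0.1, -0.6, -0.4]
finger_gap: 0.0504
```

Call:
drive_tool:
  targets: [4.2,0,0,0,0,3.6,0,0,0,0,2.5,0,0,0,0,2,0,0,0,0,2,0,0,0,0]

```text
clock: 3.97
tool_pos: [0.578, -0.3501, 0.0197]
tool_rot: [[0.994, 0.105, -0.003], [0.105, -0.994, 0.002], [-0.003, -0.002, -1.0]]
force: [-1.6, 2.2, 22.9]
finger_gap: 0.0203
```

```bash
python3 - <<'E'
from h import *
w=snapshot("wrist"); save(w,"w3"); s=read_state(); print(s["force"],s["finger_gap"],s["tool_pos"])
E
```

```text
[-1.61945448  1.75535526 22.50735717] 0.019886481397714803 [ 0.57798395 -0.35007534  0.01969607]
```

View pics/w3.png

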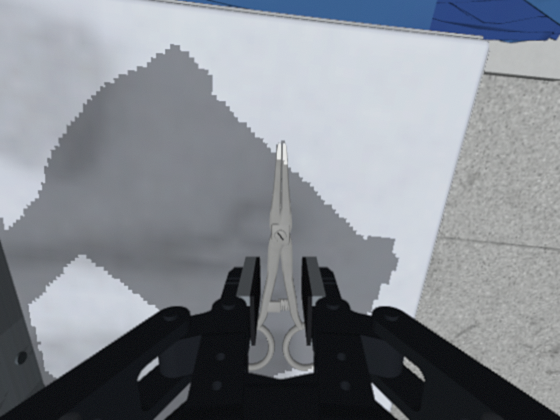

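Call:
drive_tool:
  targets: [1.5,0,0,-0.1,0,1,0,0,-0.1,0,0.6,0,0,-0.1,0,0.6,0,0,-0.1,0]

```text
clock: 4.35
tool_pos: [0.5781, -0.3502, 0.0208]
tool_rot: [[0.994, 0.105, -0.003], [0.105, -0.994, 0.002], [-0.003, -0.002, -1.0]]
force: [-0.1, 0.6, 4.5]
finger_gap: 0.0061
```

```bash
python3 - <<'E'
from h import *
w=snapshot("wrist"); save(w,"w4"); s=read_state(); print(s["force"],s["finger_gap"],s["tool_pos"])
print(proj(w,[s["tool_pos"],[*s["tool_pos"][:2],.004]]))
E
```

```text
[ 0.82330594 -0.86791098  5.36849187] 0.0063227605668058 [ 0.57810138 -0.35017207  0.02079188]
[[280.98784843 286.95208762]
 [280.96407498 269.09741444]]
```

View pics/w4.png

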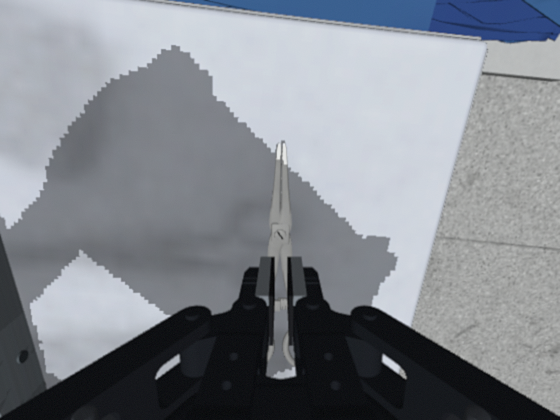

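The pads closed above the haemostat because the fingertips were about 7 mm up. I'll raise, reopen and go lower.

Call:
drive_tool:
  targets: [0.6,0,0,-1,0,2,0,0,-1.5,0,4.6,0,0,-1.5,0,4.6,0,0,-1.5,0,4.6,0,0,-1.5,0]

```text
clock: 4.82
tool_pos: [0.5781, -0.3501, 0.0357]
tool_rot: [[0.994, 0.105, -0.003], [0.105, -0.994, 0.002], [-0.003, -0.002, -1.0]]
force: [0.9, 1.2, -0.0]
finger_gap: 0.0459
```

```bash
python3 - <<'E'
from h import *
w=snapshot("wrist"); save(w,"w5"); s=read_state(); print(s["force"],s["finger_gap"],s["tool_pos"])
go([0.5775,-0.350,0.0135],0.108)
E
```

```text
[-0.11488138  0.31599655 -0.25710781] 0.046316699453806946 [ 0.57800456 -0.35009249  0.03550337]
shift cm [-0.04 -0.01  2.2 ] turn -0.003 cur [ 0.578  -0.3501  0.0355] yaw 0.105 t 4.87
```

View pics/w5.png

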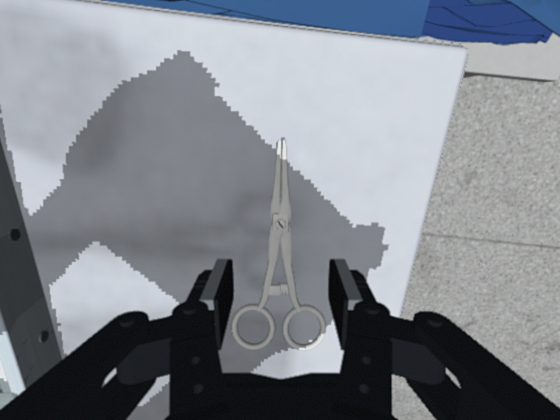

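Call:
drive_tool:
  targets: [4.6,0,0,1,0,4.6,0,0,1.6,0,4.6,0,0,2.0,0,4.6,0,0,2.2,0,4.6,0,0,2.2,0]

```text
clock: 5.28
tool_pos: [0.5776, -0.3498, 0.0125]
tool_rot: [[0.994, 0.105, -0.004], [0.105, -0.994, 0.003], [-0.004, -0.003, -1.0]]
force: [0.1, 0.0, 0.0]
finger_gap: 0.0459
```

Call:
drive_tool:
  targets: [4.6,0,0,0.1,0,4.0,0,0,0.1,0,3.2,0,0,0.1,0,2.5,0,0,0.1,0,2,0,0,0.1,0]

```text
clock: 5.7
tool_pos: [0.5786, -0.3508, 0.0135]
tool_rot: [[0.994, 0.105, -0.001], [0.105, -0.994, 0.0], [-0.001, -0.0, -1.0]]
force: [-0.2, -1.3, 13.7]
finger_gap: 0.0322
```

Call:
drive_tool:
  targets: [2,0,0,-1,0,2,0,0,-3,0,2,0,0,-5,0,2,0,0,-7,0,2,0,0,-7,0]

```text
clock: 6.12
tool_pos: [0.5801, -0.3518, 0.0886]
tool_rot: [[0.994, 0.105, 0.003], [0.105, -0.994, -0.003], [0.003, 0.004, -1.0]]
force: [-0.2, -1.0, 0.5]
finger_gap: 0.0319
```

```bash
python3 - <<'E'
from h import *
w=snapshot("wrist"); save(w,"w6"); s=read_state(); print(s["force"],s["finger_gap"],s["tool_pos"])
go([0.6028,-0.1593,0.08],0.128)
E
```

```text
[ 0.33350445 -0.4115707  -0.91088618] 0.032229221613485785 [ 0.57958278 -0.3514393   0.08646271]
shift cm [  4.33 -18.86   0.61] turn -0.023 cur [ 0.5796 -0.3514  0.0865] yaw 0.105 t 6.17
```

View pics/w6.png

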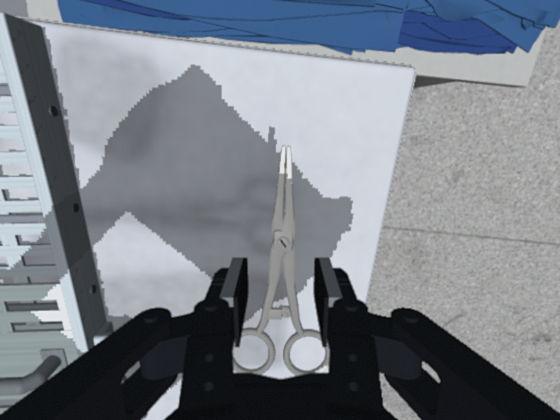

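The haemostat is held and lifted. Its tip is at (286,146) and its rings are centred at (279,350), so it is turned only slightly. Next I carry it over the bay.

Call:
drive_tool:
  targets: [2,1,-3.8,0,-0.02,2,2,-7.6,0,-0.04,2,3,-11.4,0.3,-0.05,2,4,-15.2,0.6,-0.05,2,4.3,-18.9,0.6,-0.05]

```text
clock: 6.58
tool_pos: [0.6024, -0.1568, 0.079]
tool_rot: [[0.988, 0.155, 0.001], [0.155, -0.988, -0.002], [0.001, 0.002, -1.0]]
force: [0.8, 0.3, -0.4]
finger_gap: 0.0319
```

Call:
drive_tool:
  targets: [2,0,0,0,0,2,0,0,0,0]

```text
clock: 6.75
tool_pos: [0.6022, -0.1546, 0.0785]
tool_rot: [[0.987, 0.158, 0.0], [0.158, -0.987, -0.001], [-0.0, 0.001, -1.0]]
force: [0.4, -0.0, 0.1]
finger_gap: 0.0321
```

```bash
python3 - <<'E'
from h import *
w=snapshot("wrist"); save(w,"w7"); s=read_state(); print(s["force"],s["finger_gap"],s["tool_pos"])
go([0.6028,-0.1593,0.08],0.155)
E
```

```text
[-0.04738861  0.20804975 -0.38662115] 0.03222136821667513 [ 0.60232761 -0.15615143  0.0786357 ]
shift cm [-0.    0.32 -0.14] turn 0.002 cur [ 0.6023 -0.1562  0.0786] yaw 0.157 t 6.8
```

View pics/w7.png

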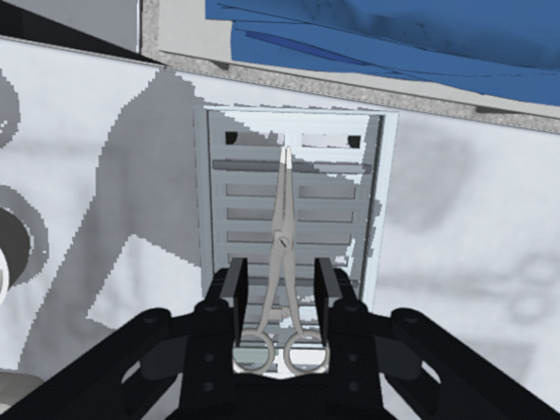

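```bash
python3 - <<'E'
from h import *
w=snapshot("wrist"); s=read_state()
P=pix2plane(w,[[288,146],[256,372],[306,371]],0.069)
O=np.array([.574,-.163]);a=.1265;y=np.array([np.cos(a),np.sin(a)]);x=np.array([np.sin(a),-np.cos(a)])
for p in P: d=p[:2]-O; print(np.round(p,4),"cass",d@x,d@y)
# cassette refit in this view
p=cloud(w,np.ones((420,560),bool))
m=(abs(p[:,2]-.031)<.003)
d=p[m][:,:2]-O; X=d@x;Y=d@y
m=(Y>0.06)&(Y<.13)&(abs(X)<.08); print("X",X[m].min(),X[m].max(),"Y",Y[m].max())
go([0.6028,-0.1593,0.04],0.155)
E
```

```text
[ 0.6634 -0.1494  0.069 ] cass -0.002185366463664568 0.0903669907024557
[ 0.5446 -0.152   0.069 ] cass -0.014638389798552113 -0.027764217402674315
[ 0.5493 -0.1779  0.069 ] cass 0.011679362617875402 -0.026379736156776395
X -0.053060119430768174 0.05407225179925044 Y 0.10593919419989402
shift cm [0.01 0.21 3.88] turn 0.001 cur [ 0.6024 -0.1571  0.0788] yaw 0.156 t 6.85
```

Call:
drive_tool:
  targets: [2,0,0.2,2,0,2,0,0.2,3.8,0,2,0,0.2,4.8,0,2,0,0.2,5.3,0,2,0,0.2,5.3,0]

```text
clock: 7.27
tool_pos: [0.6021, -0.1598, 0.0247]
tool_rot: [[0.988, 0.154, -0.001], [0.154, -0.988, -0.001], [-0.001, 0.001, -1.0]]
force: [0.2, -0.6, -0.6]
finger_gap: 0.0319
```

Call:
drive_tool:
  targets: [2,0,0,0,0,2,0,0,0,0]

```text
clock: 7.43
tool_pos: [0.6025, -0.1603, 0.0255]
tool_rot: [[0.988, 0.154, -0.0], [0.154, -0.988, -0.002], [-0.0, 0.002, -1.0]]
force: [0.2, 0.4, -0.2]
finger_gap: 0.0323
```

Call:
drive_tool:
  targets: [2,0,0,0.15,0,2,0,0,0.25,0,2,0,0,0.25,0,2,0,0,0.25,0]

```text
clock: 7.77
tool_pos: [0.6027, -0.1604, 0.0233]
tool_rot: [[0.988, 0.154, 0.0], [0.154, -0.988, -0.002], [-0.0, 0.002, -1.0]]
force: [1.2, 0.5, 0.1]
finger_gap: 0.0323
```

Call:
drive_tool:
  targets: [2.8,0,0,0.1,0,3.4,0,0,0.1,0,4.2,0,0,0.1,0,4.8,0,0,0,0,4.8,0,0,0,0]

```text
clock: 8.18
tool_pos: [0.6027, -0.1604, 0.0234]
tool_rot: [[0.988, 0.154, 0.0], [0.154, -0.988, -0.002], [0.0, 0.002, -1.0]]
force: [-0.4, 0.3, 0.1]
finger_gap: 0.0483
```

Call:
drive_tool:
  targets: [4.8,0,0,-1,0,4.8,0,0,-3,0,4.8,0,0,-6,0,4.8,0,0,-9,0,4.8,0,0,-9,0]

```text
clock: 8.6
tool_pos: [0.6048, -0.161, 0.1204]
tool_rot: [[0.988, 0.154, 0.008], [0.154, -0.988, -0.005], [0.007, 0.006, -1.0]]
force: [0.7, -0.6, 1.1]
finger_gap: 0.0481
```

```bash
python3 - <<'E'
from h import *
w=snapshot("wrist"); save(w,"w8"); s=read_state(); print(s["force"],s["finger_gap"],s["tool_pos"])
O=np.array([.574,-.163]);a=.1265;y=np.array([np.cos(a),np.sin(a)]);x=np.array([np.sin(a),-np.cos(a)])
for r in trace(w,"haemostat")[:2]:
    c=cloud(w,r["mask"]); d=c[:,:2]-O; print(r["conf"],(d@x).min(),(d@x).max(),(d@y).min(),(d@y).max(),np.median(c[:,2]))
h=O+y*(.045-.149); print("handle",h); go([*h,.13],a)
E
```

```text
[-0.66981705 -0.04161975 -0.75228097] 0.04806395639793013 [ 0.60409901 -0.16070222  0.11765644]
0.92 -0.026679909414371275 0.02910012706515186 -0.033901008250968236 0.0903316948707125 0.013208642327938063
handle [ 0.47083101 -0.17612094]
shift cm [-13.32  -0.48  -1.49] turn 0.028 cur [ 0.6033 -0.1604  0.1155] yaw 0.155 t 8.7
```

View pics/w8.png

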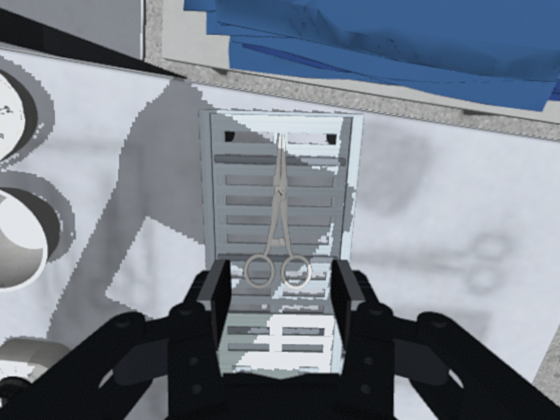

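The haemostat lies flat inside, spanning y −34 to +90 mm with x centred. Next I push the cover home with the fingers behind the handle bar.

```bash
python3 - <<'E'
from h import *
go([.4331,-.1809,.1155],.1265)
E
```

```text
shift cm [-17.13  -0.59  -0.05] turn 0.028 cur [ 0.6033 -0.1604  0.1155] yaw 0.155 t 8.7
```

Call:
drive_tool:
  targets: [3,-4,-0.1,0,0.01,1,-8,-0.3,0,0.028,1,-12,-0.4,0,0.028,1,-16,-0.5,0,0.028,1,-17.1,-0.6,0,0.028]

```text
clock: 9.12
tool_pos: [0.4289, -0.1804, 0.114]
tool_rot: [[0.992, 0.126, 0.0], [0.126, -0.992, -0.002], [0.0, 0.002, -1.0]]
force: [0.2, 0.6, 0.2]
finger_gap: 0.0097
```

```bash
python3 - <<'E'
from h import *
go([.4331,-.1809,.054],.1265)
w=snapshot("wrist"); save(w,"w9"); print(read_state()["finger_gap"])
E
```

```text
shift cm [0.41 0.09 6.  ] turn -0.001 cur [ 0.4289 -0.1804  0.114 ] yaw 0.126 t 9.12
0.01000812637050808
```

View pics/w9.png

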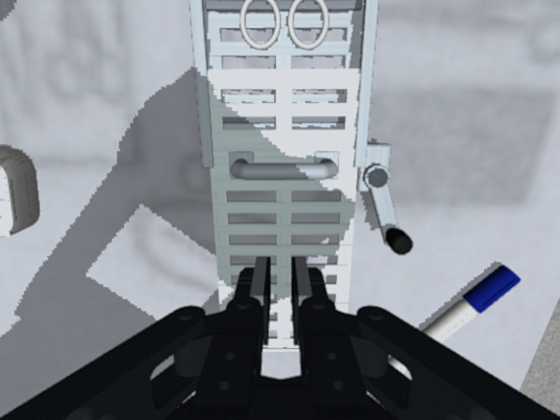

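The bar is ahead of the fingers at (286,168), with a clear way down behind it.

Call:
drive_tool:
  targets: [1,0.2,0.1,2,0,1,0.2,0.1,4,0,1,0.2,0.1,5.5,0,1,0.2,0.1,6,0,1,0.2,0.1,6,0]

```text
clock: 9.58
tool_pos: [0.4311, -0.1811, 0.0531]
tool_rot: [[0.992, 0.125, -0.001], [0.125, -0.992, -0.001], [-0.001, 0.001, -1.0]]
force: [0.3, -0.3, 0.2]
finger_gap: 0.01
```

```bash
python3 - <<'E'
from h import *
s=read_state(); print(s["force"])
O=np.array([.574,-.163]);a=.1265;y=np.array([np.cos(a),np.sin(a)])
go([*(O+y*(.045-.016)),.054],a)
E
```

```text
[ 0.2535247  -0.32188761  0.15388775]
shift cm [ 1.731e+01 -1.000e-02 -1.100e-01] turn -0.001 cur [ 0.4311 -0.1811  0.0531] yaw 0.125 t 9.58
```

Call:
drive_tool:
  targets: [1,1.2,0,0,0,1,2.5,0,0,0,1,4,0,0,0,1,5.5,0,0,0,1,7,0,0,0]

```text
clock: 10.0
tool_pos: [0.5021, -0.1722, 0.0539]
tool_rot: [[0.992, 0.125, -0.001], [0.125, -0.992, -0.001], [-0.001, 0.001, -1.0]]
force: [-2.7, -0.2, -0.3]
finger_gap: 0.0099
```

```bash
python3 - <<'E'
from h import *
s=read_state(); print(s["force"],s["clock"])
O=np.array([.574,-.163]);a=.1265;y=np.array([np.cos(a),np.sin(a)])
go([*(O+y*(.045-.016)),.054],a)
w=snapshot("wrist"); save(w,"w10")
E
```

```text
[-2.69610392 -0.19688514 -0.25787788] 10.0
shift cm [ 1.015e+01 -1.000e-02 -2.000e-02] turn -0.001 cur [ 0.5021 -0.1722  0.0539] yaw 0.125 t 10.0
```

View pics/w10.png

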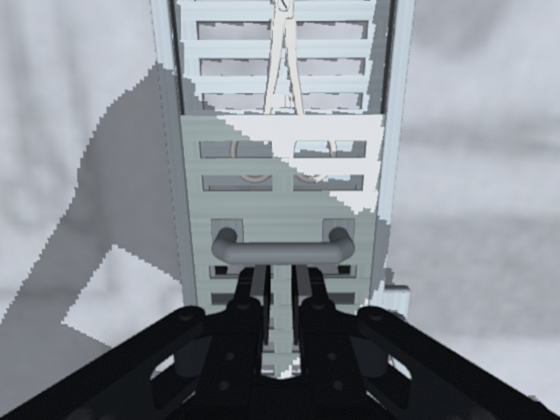

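The cover is sliding over the haemostat's rings with 2.7 N of friction. I'll keep pushing.

Call:
drive_tool:
  targets: [1,1.8,0,0,0,1,3.6,0,0,0,1,5.4,0,0,0,1,7.2,0,0,0,1,8.5,0,0,0]

```text
clock: 10.47
tool_pos: [0.5903, -0.161, 0.0547]
tool_rot: [[0.992, 0.126, 0.001], [0.126, -0.992, -0.002], [0.001, 0.002, -1.0]]
force: [-3.4, -0.3, 0.7]
finger_gap: 0.0099
```

Call:
drive_tool:
  targets: [1,0.4,0,0,0,1,0.8,0,0,0,1,1.1,0,0,0,1,1.3,0,0,0]

```text
clock: 10.8
tool_pos: [0.6031, -0.1593, 0.055]
tool_rot: [[0.992, 0.126, 0.001], [0.126, -0.992, -0.002], [0.001, 0.002, -1.0]]
force: [-2.3, 1.4, 1.2]
finger_gap: 0.0097
```

```bash
python3 - <<'E'
from h import *
s=read_state(); print(s["force"],s["clock"])
O=np.array([.574,-.163]);a=.1265;y=np.array([np.cos(a),np.sin(a)])
go([*(O+y*(.045-.016)),.054],a)
w=snapshot("wrist"); save(w,"w11")
E
```

```text
[-2.30059851  1.35842238  1.16060914] 10.8
shift cm [-0.03  0.    0.1 ] turn -0.001 cur [ 0.6031 -0.1593  0.055 ] yaw 0.126 t 10.8
```

View pics/w11.png

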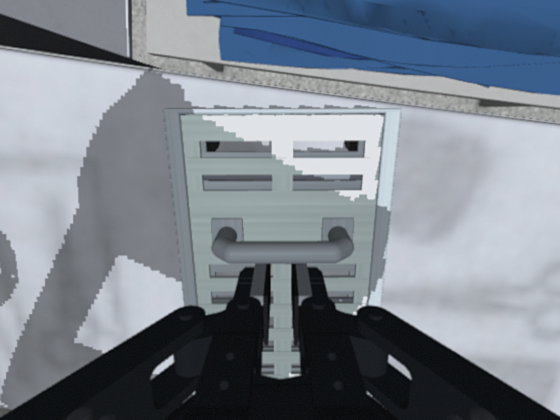

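Almost home. I'll push in small steps until the force jumps.

Call:
drive_tool:
  targets: [1,0.15,0,0,0,1,0.3,0,0,0,1,0.3,0,0,0]

```text
clock: 11.1
tool_pos: [0.6037, -0.1592, 0.0548]
tool_rot: [[0.992, 0.125, -0.004], [0.125, -0.992, -0.001], [-0.004, 0.001, -1.0]]
force: [-22.2, -1.6, 9.8]
finger_gap: 0.0103
```

Call:
drive_tool:
  targets: [1,0.15,0,0,0,1,0.3,0,0,0,1,0.3,0,0,0]

```text
clock: 11.35
tool_pos: [0.6039, -0.1592, 0.0547]
tool_rot: [[0.992, 0.125, -0.01], [0.125, -0.992, -0.001], [-0.01, 0.0, -1.0]]
force: [-28.8, -2.0, 14.7]
finger_gap: 0.0103
```

The cover is home: the force jumped to 29 N with no further motion. I'll back off and go to the knob.

Call:
drive_tool:
  targets: [1,-1,0,0,0,1,-2.5,0,0,0,1,-3,0,-3,0,1,-4,0,-6,0,1,-5,0,-7,0]

```text
clock: 11.77
tool_pos: [0.5556, -0.166, 0.1295]
tool_rot: [[0.992, 0.125, -0.005], [0.125, -0.992, -0.003], [-0.006, 0.003, -1.0]]
force: [-0.2, -0.9, 0.9]
finger_gap: 0.0098
```

```bash
cat >> h.py <<'E'
O=np.array([.574,-.163]);a=.1265;cy=np.array([np.cos(a),np.sin(a)]);cx=np.array([np.sin(a),-np.cos(a)])
def cas(x,y): return O+x*cx+y*cy
def knob(th,r=.042): return cas(.062-r*np.sin(th),-.113-r*np.cos(th))
E
python3 - <<'E'
from h import *
s=read_state(); print(s["joint_positions"])
go([*cas(.05,-.10),.2],a)
t=snapshot("top")
for q in ["catch_knob","cover_handle"]:
    for r in trace(t,q)[:1]:
        c=cloud(t,r["mask"]); c=c[c[:,2]>.045]; print(q,r["conf"],len(c),c.mean(0) if len(c) else 0)
E
```

```text
[-0.42038279  0.22811087  1.58410054 -0.00538946  1.33296002  1.02671834]
shift cm [-8.17  4.96 -6.99] turn -0.002 cur [ 0.5556 -0.166   0.1295] yaw 0.125 t 11.77
catch_knob 0.17 2 [0.55119482 0.03398225 0.04580816]
cover_handle 0.88 4 [ 0.52353197 -0.12014441  0.4012866 ]
```

```bash
python3 - <<'E'
from h import *
print(knob(-.355)); go([*knob(-.355),.13],a+.355)
E
```

```text
[ 0.43250037 -0.25821158]
shift cm [-13.31   7.66  -0.26] turn -0.357 cur [ 0.555  -0.1657  0.1263] yaw 0.124 t 11.92
```

Call:
drive_tool:
  targets: [2.4,-3,1.7,-0.2,-0.08,3.4,-6,3.4,-0.2,-0.16,3.4,-9,5.1,-0.2,-0.24,3.4,-12,6.8,-0.2,-0.32,3.4,-13.3,7.7,-0.2,-0.357]

```text
clock: 12.33
tool_pos: [0.43, -0.2598, 0.1282]
tool_rot: [[0.884, 0.466, -0.01], [0.466, -0.885, -0.002], [-0.009, -0.003, -1.0]]
force: [-0.4, 0.4, 0.6]
finger_gap: 0.0339
```

Call:
drive_tool:
  targets: [3.4,0,0,0,0]

```text
clock: 12.42
tool_pos: [0.4282, -0.2614, 0.1273]
tool_rot: [[0.884, 0.467, -0.01], [0.467, -0.885, -0.001], [-0.01, -0.004, -1.0]]
force: [-0.1, 0.4, 0.3]
finger_gap: 0.034
```

```bash
python3 - <<'E'
from h import *
w=snapshot("wrist"); save(w,"w12"); go([*knob(-.355),.075],a+.355)
for r in trace(w,"catch_knob")[:2]:
    c=cloud(w,r["mask"]); print(r["conf"],r["location"],len(c)); c=c[c[:,2]>.045]; print(len(c),c.mean(0) if len(c) else 0, (c.max(0)+c.min(0))/2 if len(c) else 0)
print(proj(w,[*knob(-.355),.053]))
E
```

```text
shift cm [ 0.49 -0.02  5.2 ] turn 0.002 cur [ 0.4288 -0.2606  0.1271] yaw 0.484 t 12.47
0.59 [278.2, 194.8] 1095
329 [ 0.43327647 -0.25723301  0.05185585] [ 0.43244852 -0.25741398  0.04994855]
[[280.41366417 219.91945739]]
```

View pics/w12.png

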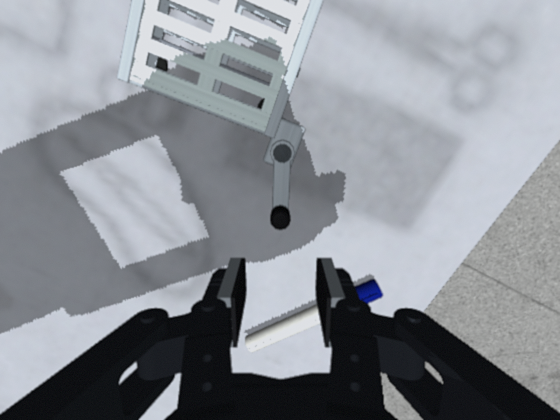

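The knob is at (280,216), dead centre between the jaws, with the pin at (282,152). I'll descend around it.

Call:
drive_tool:
  targets: [3.4,0.4,0,2,0,3.4,0.5,0,4,0,3,0.5,0,6,0,2.4,0.5,0,7.4,0,2.2,0.5,0,7.7,0]

```text
clock: 12.93
tool_pos: [0.4331, -0.2561, 0.0472]
tool_rot: [[0.886, 0.464, -0.013], [0.464, -0.886, 0.002], [-0.011, -0.008, -1.0]]
force: [-0.5, 0.1, -1.4]
finger_gap: 0.0216
```

```bash
cat > arc.py <<'E'
from h import *
import sys
# print rows for thetas: th values, rotation phi per th, lead (mm) along tangent
s=read_state(); R=s["tool_rot"]; yaw=np.arctan2(R[1,0],R[0,0]); p=s["tool_pos"]
d=p[:2]-O; q=np.array([d@cx,d@cy])-[.062,-.113]; print("th now",np.arctan2(-q[0],-q[1]),"r",np.hypot(*q),"z",p[2],"F",np.round(s["force"],1),"phi",a-yaw,"t",s["clock"])
for th in map(float,sys.argv[1:]):
    ph=min(th,1.35); T=np.array([*knob(th),.050]); l=R.T@(T-p)*100
    print(th,np.round(l,2),"turn",round(ph-(a-yaw),3))
E
python3 arc.py -0.25 -0.13 -0.01 0.11 0.23
```

```text
th now -0.31571088198875713 r 0.040537771460597484 z 0.04721402092241173 F [-0.5  0.1 -1.4] phi -0.35655201781949275 t 12.9333
-0.25 [-0.13 -0.28 -0.27] turn 0.107
-0.13 [-0.05 -0.78 -0.27] turn 0.227
-0.01 [ 0.1  -1.26 -0.27] turn 0.347
0.11 [ 0.3  -1.73 -0.27] turn 0.467
0.23 [ 0.55 -2.16 -0.27] turn 0.587
```

Call:
drive_tool:
  targets: [2.2,-0.1,-0.3,-0.2,0.1,2.2,0,-0.8,-0.25,0.22,2.2,0.1,-1.25,-0.25,0.34,2.2,0.3,-1.7,-0.25,0.46,2.2,0.55,-2.15,-0.25,0.58]

```text
clock: 13.35
tool_pos: [0.4288, -0.234, 0.0502]
tool_rot: [[0.995, -0.103, -0.013], [-0.103, -0.995, 0.002], [-0.013, -0.001, -1.0]]
force: [1.1, -0.6, 0.6]
finger_gap: 0.0217
```

```bash
python3 arc.py 0.3 0.42 0.54 0.66 0.78; python3 - <<'E'
from h import *
w=snapshot("wrist"); save(w,"w13")
E
```

```text
th now 0.24304280143564352 r 0.041179958980065656 z 0.05017932737084327 F [ 1.1 -0.6  0.6] phi 0.2295041835374837 t 13.35
0.3 [-0.07 -0.24  0.02] turn 0.07
0.42 [-0.01 -0.74  0.02] turn 0.19
0.54 [ 0.12 -1.23  0.02] turn 0.31
0.66 [ 0.3  -1.7   0.02] turn 0.43
0.78 [ 0.54 -2.14  0.01] turn 0.55
```

View pics/w13.png

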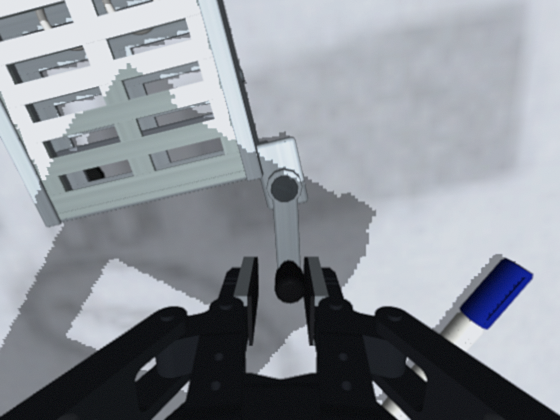

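The knob at (289,280) is following inside the loosely caged jaws, and the bar points at the pin at (285,187).

Call:
drive_tool:
  targets: [2.2,0,-0.25,0,0.07,2.2,0,-0.75,0,0.19,2.2,0.1,-1.25,0,0.31,2.2,0.3,-1.7,0,0.43,2.2,0.55,-2.15,0,0.55]

```text
clock: 13.82
tool_pos: [0.4374, -0.2122, 0.0505]
tool_rot: [[0.786, -0.618, -0.013], [-0.618, -0.786, 0.002], [-0.011, 0.006, -1.0]]
force: [0.7, -1.2, 0.8]
finger_gap: 0.022
```

```bash
python3 arc.py 0.85 0.97 1.09 1.21 1.33
```

```text
th now 0.8154326806075979 r 0.04185037890259172 z 0.050472333962037694 F [ 0.7 -1.2  0.8] phi 0.7923633069915794 t 13.8167
0.85 [-0.01 -0.15  0.05] turn 0.058
0.97 [ 0.05 -0.65  0.04] turn 0.178
1.09 [ 0.17 -1.14  0.04] turn 0.298
1.21 [ 0.35 -1.61  0.03] turn 0.418
1.33 [ 0.58 -2.05  0.03] turn 0.538
```

Call:
drive_tool:
  targets: [2.2,0,-0.15,0,0.06,2.2,0,-0.65,0,0.18,2.2,0.15,-1.15,0,0.3,2.2,0.35,-1.6,0,0.42,2.2,0.6,-2.05,0,0.53]

```text
clock: 14.23
tool_pos: [0.4555, -0.1992, 0.0506]
tool_rot: [[0.364, -0.931, -0.013], [-0.932, -0.364, 0.002], [-0.007, 0.011, -1.0]]
force: [-1.6, -0.6, -0.7]
finger_gap: 0.0219
```

```bash
python3 arc.py 1.4 1.5 1.6 1.7; python3 - <<'E'
from h import *
w=snapshot("wrist"); save(w,"w14"); print(read_state()["joint_positions"])
E
```

```text
th now 1.3516541386404834 r 0.04200356705729841 z 0.05056260196085629 F [-1.6 -0.6 -0.7] phi 1.3251339391553527 t 14.2333
1.4 [ 0.01 -0.2   0.05] turn 0.025
1.5 [ 0.06 -0.62  0.05] turn 0.025
1.6 [ 0.16 -1.03  0.04] turn 0.025
1.7 [ 0.29 -1.43  0.04] turn 0.025
[-0.56344604  0.15108664  1.85304161 -0.00523831  1.1488748   2.21676999]
```

View pics/w14.png

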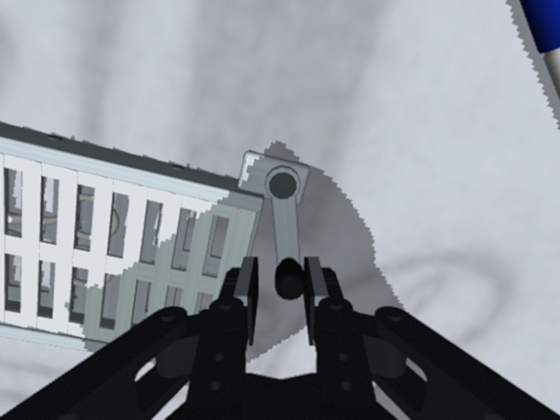

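Call:
drive_tool:
  targets: [2.2,0,-0.2,0,0,2.2,0.05,-0.6,0,0.02,2.2,0.1,-0.9,0,0.02,2.2,0.1,-1.05,0,0.02]

```text
clock: 14.62
tool_pos: [0.4667, -0.1962, 0.0505]
tool_rot: [[0.341, -0.94, -0.012], [-0.94, -0.341, 0.002], [-0.006, 0.011, -1.0]]
force: [-0.0, -0.3, 2.4]
finger_gap: 0.0221
```

```bash
python3 arc.py 1.6 1.7
```

```text
th now 1.6272680214314432 r 0.04270024599386807 z 0.050529736175077916 F [-0.  -0.3  2.4] phi 1.3494752053047012 t 14.6167
1.6 [0.04 0.13 0.05] turn 0.001
1.7 [ 0.16 -0.27  0.05] turn 0.001
```

Call:
drive_tool:
  targets: [2.2,0.1,-0.2,0,0,2.2,0.15,-0.4,0,0,2.2,0.15,-0.5,0,0,2.2,0.15,-0.5,0,0]

```text
clock: 14.95
tool_pos: [0.4699, -0.1959, 0.0501]
tool_rot: [[0.343, -0.939, -0.018], [-0.939, -0.343, 0.003], [-0.008, 0.016, -1.0]]
force: [-23.9, -1.6, 11.2]
finger_gap: 0.0218
```

```bash
python3 arc.py 1.7; python3 - <<'E'
from h import *
w=snapshot("wrist"); save(w,"w15")
E
```

```text
th now 1.700705370169217 r 0.04288570247412982 z 0.05012147389585668 F [-23.9  -1.6  11.2] phi 1.3470964717189753 t 14.95
1.7 [0.08 0.03 0.01] turn 0.003
```

View pics/w15.png

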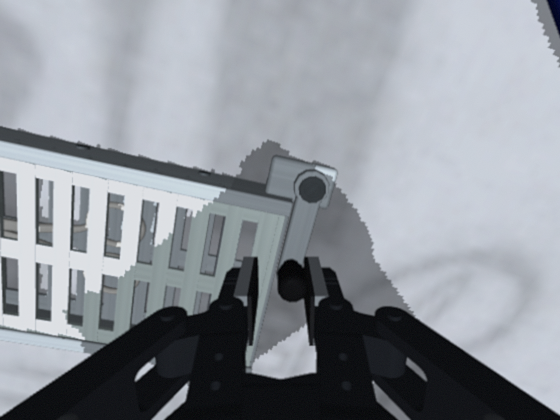

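At the stop (24 N), and the bar now lies parallel behind the cover's edge. I'll ease off, open and lift.

Call:
drive_tool:
  targets: [2.4,0,0.3,0,0,3.2,0,0.3,0,0,3.2,0,0.3,0,0,3.2,0,0.3,-1,0,3.2,0,0.3,-3,0]

```text
clock: 15.42
tool_pos: [0.4669, -0.1964, 0.0793]
tool_rot: [[0.343, -0.939, -0.02], [-0.939, -0.344, 0.004], [-0.011, 0.017, -1.0]]
force: [0.4, -0.8, -0.0]
finger_gap: 0.0319
```

Call:
drive_tool:
  targets: [3.2,0,0,-3,0,3.2,0,0,-6,0,3.2,-3,0,-9,-0.1,3.2,-6,0,-12,-0.2,3.2,-6,0,-12,-0.3]

```text
clock: 15.83
tool_pos: [0.4492, -0.1382, 0.2064]
tool_rot: [[0.611, -0.792, -0.013], [-0.792, -0.611, 0.002], [-0.009, 0.009, -1.0]]
force: [0.2, -0.9, 1.8]
finger_gap: 0.0321
```

```bash
python3 - <<'E'
from h import *
w=snapshot("wrist"); save(w,"w16"); t=snapshot("top"); save(t,"top2"); s=read_state(); print(s["tool_pos"],s["force"])
for n,p in (("w",w),("t",t)):
  for q in ["catch_knob","cover_handle"]:
    for r in trace(p,q)[:1]:
        c=cloud(p,r["mask"]); c=c[(c[:,2]>.045)&(c[:,2]<.06)]
        if len(c):
            m=(c.max(0)+c.min(0))/2; d=c.mean(0)[:2]-O; e=m[:2]-O; print(n,q,r["conf"],r["location"],len(c),"cass",d@cx,d@cy,"mid",e@cx,e@cy)
E
```

```text
[ 0.44921775 -0.14004874  0.20213032] [ 0.78892395  0.24294515 -0.05604244]
w catch_knob 0.74 [315.4, 113.8] 207 cass 0.021392633562219498 -0.1129133286276197 mid 0.021478695466929567 -0.11321935047698378
w cover_handle 0.85 [172.4, 75.5] 1242 cass 0.0022632821208674004 0.04282390343987363 mid 0.0006494943182107694 0.04371646669687844
t cover_handle 0.66 [334.1, 130.9] 23 cass 0.022560975108495453 0.04767027760823164 mid 0.020426450570184548 0.047885110707638935
```

View pics/w16.png

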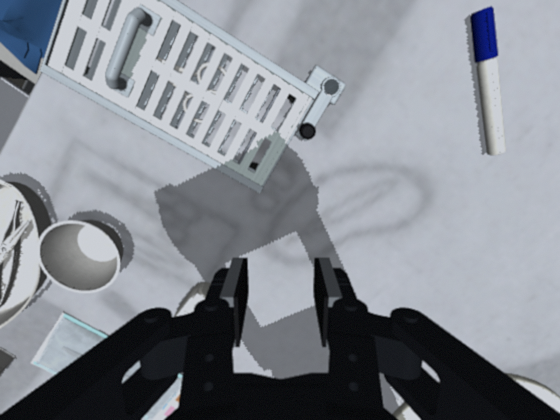

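View pics/top2.png

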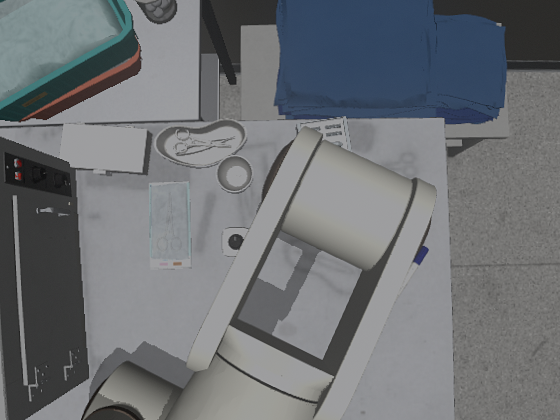

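Knob at cassette (21, −113) mm, so the catch is at about 1.57 rad. Handle at y of about 44 mm, so the cover is home to within about 1 mm. The haemostat shows through the slots, the bystanders are in place and the gripper is clear. I'll let the arm settle, then hand in.

Call:
drive_tool:
  targets: [3.2,0,0,0,0,3.2,0,0,0,0,3.2,0,0,0,0]

```text
clock: 16.38
tool_pos: [0.4485, -0.1412, 0.1985]
tool_rot: [[0.602, -0.798, -0.022], [-0.798, -0.602, 0.005], [-0.018, 0.015, -1.0]]
force: [0.7, 0.1, 0.0]
finger_gap: 0.0321
```

```bash
python3 - <<'E'
from h import *
s=read_state(); print(s["force"],s["joint_vel"].round(3),s["tool_pos"])
print(close_job())
E
```

```text
[0.69035913 0.14314634 0.00796819] [ 0.004 -0.005 -0.001  0.001 -0.    -0.005] [ 0.44849158 -0.14123187  0.1985341 ]
the job is handed in; nothing more can be done
None
```

The cassette is packed, shut and latched, and I handed the job in at about 16.4 s of the 64 s allowed. `close_job` reports no verdict, so the results below are my own last measurements.

- **Haemostat:** It lies flat and centred in the bay. Before the cover went over it, it spanned cassette y of about -34 to +90 mm, and it still shows through the cover's slots.
- **Cover:** It is against the end wall. The push force jumped to about 29 N with no further motion, and the handle then measured at y of about 44 mm, which puts the cover about 1 mm from home.
- **Catch:** It is at its stop. The knob measured at cassette (21, -113) mm, or about 1.57 rad.
- **Release:** The gripper is open, at rest and clear of everything at about 0.2 m height.

**Failed or disagreed:**
- The first grasp closed above the haemostat. It pressed down with about 23 N, and I redid the grasp about 7 mm lower.
- In the last overhead picture the arm hid the knob and part of the cassette, so the final catch and cover readings come from the wrist camera only.
- I judged the bystanders unmoved by eye from the last pictures and did not measure them. The arm partly hid the marker in the overhead view.

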